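# Line up paint tins by height on the shelf board

## Task

Line the four paint tins up by height on the shelf board, one on each black disc: the tallest on the disc next to the dark wooden end block, and so on down to the shortest on the disc farthest from it. Stand each one upright in the middle of its disc, setting it down gently rather than dropping it, and don't tip any tin over on the way.

Things in the scene. Friction and masses are not known exactly. Their poses are not given: they have to be found in the camera images.
- tin_1: the smallest of four closed paint tins: an upright plain steel cylinder with a paper label and slightly recessed brass-coloured lid, 44 mm in diameter, 46 mm tall, about 90 g (varies by 25 %). All four tins look alike but for size. It starts upright on the table. Origin: centre of its underside; z up along its axis.
- tin_2: the second smallest of four closed paint tins: an upright plain steel cylinder with a paper label and slightly recessed brass-coloured lid, 50 mm in diameter, 68 mm tall, about 160 g (varies by 25 %). All four tins look alike but for size. It starts upright on the table. Origin: centre of its underside; z up along its axis.
- tin_3: the second largest of four closed paint tins: an upright plain steel cylinder with a paper label and slightly recessed brass-coloured lid, 56 mm in diameter, 90 mm tall, about 260 g (varies by 25 %). All four tins look alike but for size. It starts upright on the table. Origin: centre of its underside; z up along its axis.
- tin_4: the largest of four closed paint tins: an upright plain steel cylinder with a paper label and slightly recessed brass-coloured lid, 62 mm in diameter, 112 mm tall, about 400 g (varies by 25 %). All four tins look alike but for size. It starts upright on the table. Origin: centre of its underside; z up along its axis.
- disc_a: a fixed black rubber disc, 76 mm in diameter, 3 mm thick, the first in the row. The discs lie in a straight row a, b, c, d (a at the robot's right, -y), centres 85 mm apart, along a fixed low pine shelf board (110 x 460 mm, top 40 mm above the table), beyond the tins as seen from the robot. Origin: centre of its underside, 3 mm below its upper face.
- disc_b: a fixed black rubber disc, 76 mm in diameter, 3 mm thick, second in the row. Its y axis runs along the row towards disc_d, its x axis across it, away from the robot. Origin: centre of its underside, 3 mm below its upper face.
- disc_c: a fixed black rubber disc, 76 mm in diameter, 3 mm thick, third in the row. Origin: centre of its underside, 3 mm below its upper face.
- disc_d: a fixed black rubber disc, 76 mm in diameter, 3 mm thick, the last in the row. Origin: centre of its underside, 3 mm below its upper face.
- end_block: a fixed dark brown wooden block, 24 mm along the row, 90 mm across, 90 mm tall, on the shelf board at one end of the row, beyond disc_a or disc_d (varies by start), 77.5 mm from that disc, centre to centre. At the other end lies a flat yellow tape roll, 48 mm wide, 20 mm high. Origin: centre of its underside.
There are look-alikes about, which are no part of the job. What is shaped like the tin_3 but red is not meant.

How it is judged:
By the outcome, as a careful person would: the job done as asked, in the order asked, and still so for the second after the job is handed in, with the robot touching nothing.
It also fails if it takes over 101 s, if anything falls off the work surface, if the arm or the gripper's body presses on something with over 40 N, if the wrist force passes 120 N, or if a joint passes its speed limit or range.

## Robot

A 6-joint arm with a two-finger parallel gripper is mounted at the origin on the work surface. World frame = base frame: x ahead of the robot, y to its left, z up, the work surface at z = 0. Lengths are in m, angles in rad, forces in N, time in s.
With the tool pointing down it reaches from about 0.25 to 0.725 m from the base axis. Payload 4 kg.
Tool frame: the origin (TCP) lies midway between the tips of the shut fingers; the grasp point (between the pads) lies 19 mm behind it; z points along the fingers, y is the line along which they close (so a half turn about z gives the same grasp; the last joint's range is limited). The gripper opens to 85 mm and grips with 20 to 120 N. Pads are 22 mm wide; open, the fingers measure 114 mm over their backs; the gripper's body (76 mm by 85 mm) begins 54 mm behind the grasp point. The pads swing forward as they close: fully open they stand 13 mm farther back than shut.
Start: joints at [1.246, 0.241, 0.005, 1.335, 0, 1.571], TCP at [0.16, 0.474, 0.231] pointing down, gripper open.
Joint ranges: [-2.72, 2.72], [-1.05, 1.87], [-1.09, 1.28], [-1.99, 2.15], [-1.42, 1.44], [-3.14, 3.14]. Speed limits (rad/s): [2.79, 2.79, 3.14, 3.14, 3.14, 3.14].

## Interface

Orientations are given as a unit quaternion [x, y, z, w].
In Python, from workcell import bot, camera, job_done gives the robot as it stands.
- The arm moves only by the tool carry_out, never from a script. Its argument "plan" is a list of rows, each an object of numbers: "dx", "dy", "dz": the shift along the tool's x, y, z in mm; "twist": the turn about the tool's z in degrees; "fingers": the closure, from -1 (fully open) to 1 (shut). In form: [{"dx": .., "dy": .., "dz": .., "twist": .., "fingers": ..}, ...]. A call has exactly 5 rows; each row is the pose to reach, as a shift and turn from the pose commanded when the call began, along the tool's axes at that moment; what a row does not reach only later rows make up. A row lasts 1/12 s, in which the tool goes at most 41.7 mm and 7.16 degrees, less where a joint would pass 70% of its speed; a pose out of reach is approached as far as the arm can. A call with a gripper value outside its range is refused whole. The fingers move at their own pace and stop on an object; the grip force is fixed at half the most. Time passes only in rows, so rows that repeat a pose let the fingers close, or fill a call up. It gives the time, the measured TCP pose, the force, the opening and the grip force at its end, in the units of the state.
- bot.get_obs(): the state, without advancing time (a new reading comes with each control period).
- camera(name): name is "scene" or "top" or "wrist"; returns a dict with "image" (420x560x3 uint8, red, green, blue), "intrinsics" (3x3 intrinsics, pixels), "eye" and "attitude" of the camera in the world. Camera axes: x right, y down, z forward; pixel columns grow to the right and rows downward; lengths in m; the calibration is good to about 2 mm. A picture is of the moment at which its call begins. There is no depth.
- job_done(): hands the job in; it is judged then, once.
The state is a dict: "clock": time; "joint_pos": joint angles; "joint_vel": joint speeds; "tau": joint torques, N m; "eef_pos": TCP position; "tool_rot": TCP orientation; "ft_force": force on the tool from outside, world axes, zero at the start; "ft_torque": the same for the moment, N m; "grip_width": finger opening in m; "grasp_force": force on a finger pad.
Only numpy, scipy, OpenCV 4.12 (cv2) and the standard library are available. Lean on these libraries where they do the work, as an engineer would, in place of code of your own. Each camera call takes 0.05 s, during which the arm holds its last target. There are 200 camera calls.

## Working session

There is one attempt and no reset: what is moved stays moved. The work goes in short steps, Python scripts to look and compute and a tool call to move; the robot and the scene stay as the last step left them, time stands still between calls to the robot, and variables do not carry over. Pictures are saved under pics/ and viewed, at most 14 in all, crops included, and the job is handed in when it is done.

Besides the shell and the picture viewer there is one more tool, called in YAML: its name, and indented under it one key for each argument. carry_out: Moves the arm, as the interface text tells. Its arguments: {"type":"object","properties":{"plan":{"type":"array","items":{"type":"object","properties":{"dx":{"type":"number"},"dy":{"type":"number"},"dz":{"type":"number"},"twist":{"type":"number"},"fingers":{"type":"number"}}}}},"required":["plan"]}

```bash
ls; mkdir -p pics; cat > h.py <<'E'
import numpy as np, cv2
from scipy.spatial.transform import Rotation as R
from workcell import bot, camera, job_done
def save(n,c): cv2.imwrite(f'pics/{n}.png',c['image'][:,:,::-1])
def rot(a):
    a=np.array(a,float)
    return a if a.shape==(3,3) else R.from_quat(a).as_matrix()
def ray(c,u,v,z):
    d=rot(c['attitude'])@np.linalg.inv(c['intrinsics'])@np.array([u,v,1.]); e=np.array(c['eye'])
    return (e+d*(z-e[2])/d[2])[:2]
def proj(c,p):
    q=np.array(c['intrinsics'])@rot(c['attitude']).T@(np.array(p)-c['eye']); return q[:2]/q[2]
E
python3 - <<'E'
from h import *
import pickle
o=bot.get_obs(); print(o)
d={}
for n in ('scene','top'):
    c=camera(n); save(n+'0',c); d[n]=c; print(n,c['eye'],c['attitude'],c['intrinsics'])
pickle.dump(d,open('c0.pkl','wb'))
E
```

```text
pics
{'clock': 0.0, 'joint_pos': array([ 1.24600382e+00,  2.41400684e-01,  3.70044717e-03,  1.33522638e+00,
       -1.25002289e-05,  1.57078494e+00]), 'joint_vel': array([-0.00113006, -0.00167843,  0.00116076, -0.00078862, -0.00136154,
       -0.00243277]), 'tau': array([ 1.21988691e-03, -3.72314465e+01,  2.52409458e+01,  1.69523852e-02,
        1.21424459e-04, -7.93638691e-06]), 'eef_pos': array([0.15935077, 0.47323686, 0.23041005]), 'tool_rot': array([ 1.61677678e-01,  9.86843044e-01, -1.05213830e-03, -1.66054070e-04]), 'ft_force': array([ 0.08394785,  0.04942264, -0.32051916]), 'ft_torque': array([-0.04836464,  0.02382569,  0.00581266]), 'grasp_force': 0.0, 'grip_width': 0.08515025534947362}
scene [1.18046007 0.63644449 0.96200947] [ 0.36926464  0.84368885 -0.35976004 -0.14968452] [[545.12261014   0.         282.30098517]
 [  0.         545.12261014 212.91464891]
 [  0.           0.           1.        ]]
top [ 0.36868021 -0.01463739  1.01742425] [ 0.71426685 -0.69614925  0.04060209 -0.05958657] [[451.08898249   0.         272.08694359]
 [  0.         451.08898249 204.75765233]
 [  0.           0.           1.        ]]
```

View pics/scene0.png

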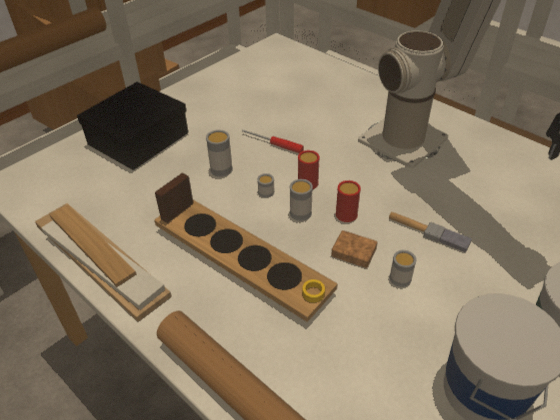

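View pics/top0.png

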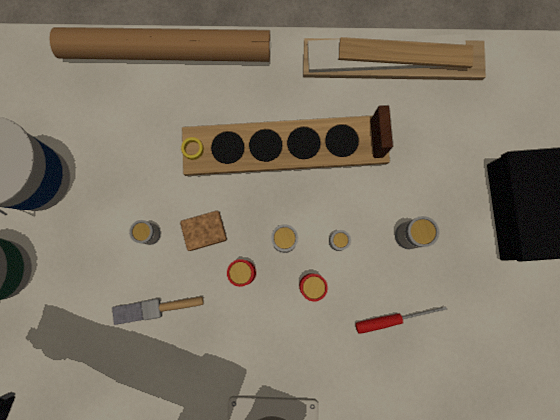

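The top view shows steel tins with lids at about (422,231), (285,238), (144,231) and (340,240). By size these are tin_4, tin_3, tin_2 and tin_1. The look-alikes are the red cans at (240,272) and (313,287), which I'm rejecting, along with the tape roll at (192,147). The end block at (384,130) is by the disc at (342,140), on the -y side, so that disc is disc_a. Next I'll measure in both views.

```bash
python3 - <<'E'
from h import *
import pickle
d=pickle.load(open('c0.pkl','rb'))
H={1:.046,2:.068,3:.090,4:.112}
seeds={'top':{4:(422,231),3:(285,238),2:(144,231),1:(340,240)},'scene':{4:(218,138),3:(301,187),2:(403,258),1:(265,180)}}
dsc={'top':dict(a=(342,140),b=(304,143),c=(265,145),d=(228,147)),'scene':dict(a=(200,225),b=(226,241),c=(254,258),d=(284,276))}
for n in d:
    c=d[n]; hsv=cv2.cvtColor(c['image'],cv2.COLOR_RGB2HSV)
    gold=cv2.inRange(hsv,(12,90,70),(30,255,255)); blk=cv2.inRange(hsv,(0,0,0),(180,255,50))
    def blob(m,s):
        k,l,st,ce=cv2.connectedComponentsWithStats(m)
        i=min(range(1,k),key=lambda i:np.hypot(*(ce[i]-s))+(1e3 if st[i][4]<25 else 0))
        cs,_=cv2.findContours((l==i).astype('u1'),cv2.RETR_EXTERNAL,cv2.CHAIN_APPROX_NONE)
        e=cv2.fitEllipse(cs[0]); return np.array(e[0]),e[1],st[i][4]
    for t in H:
        p,ax,a=blob(gold,np.array(seeds[n][t])); q=ray(c,*p,H[t]-.002)
        print(n,'tin',t,p.round(1),np.round(ax,1),a,q.round(4),'diam',round(np.linalg.norm(ray(c,p[0]+max(ax)/2,p[1],H[t])-ray(c,p[0]-max(ax)/2,p[1],H[t])),4))
    P=[]
    for t in 'abcd':
        p,ax,a=blob(blk,np.array(dsc[n][t])); q=ray(c,*p,.043);P.append(q)
        print(n,t,p.round(1),np.round(ax,1),a,q.round(4))
    print(np.linalg.norm(np.diff(P,axis=0),axis=1).round(4))
im=d['top']['image'][215:300,110:450]
cv2.imwrite('pics/crop.png',cv2.resize(im[:,:,::-1],None,fx=2.3,fy=2.3,interpolation=cv2.INTER_CUBIC))
E
```

```text
scene tin 1 [265.3 179. ] [ 6.4 11.9] 73 [ 0.4346 -0.1367] diam 0.0306
scene tin 2 [404.2 258.6] [11.6 17.3] 178 [0.44   0.2899] diam 0.0372
scene tin 3 [300.7 186.5] [10.9 17.2] 167 [ 0.4329 -0.0164] diam 0.0416
scene tin 4 [217.1 136.8] [ 9.9 18.4] 163 [ 0.4517 -0.2939] diam 0.0485
scene a [199.6 224.9] [20.2 29.3] 476 [ 0.6584 -0.1364]
scene b [225.9 240.7] [21.9 29.8] 518 [ 0.6512 -0.0522]
scene c [253.9 257.8] [23.4 31. ] 570 [0.6443 0.0324]
scene d [283.6 275.8] [24.5 31.6] 561 [0.6374 0.1166]
[0.0845 0.0849 0.0844]
top tin 1 [340.3 239.7] [13.8 14.3] 174 [ 0.435  -0.1351] diam 0.0305
top tin 2 [140.6 231.3] [16.8 17.5] 254 [0.4405 0.2912] diam 0.0374
top tin 3 [284.  237.6] [20.5 20.7] 362 [ 0.4335 -0.0142] diam 0.0426
top tin 4 [422.9 231.3] [23.5 25.1] 497 [ 0.4516 -0.2914] diam 0.0496
top a [341.5 140.4] [31.3 32. ] 830 [ 0.6554 -0.1366]
top b [303.3 142.7] [31.2 32. ] 827 [ 0.6485 -0.0521]
top c [265.2 145.1] [31.3 32.1] 834 [0.6412 0.0325]
top d [227.3 147.3] [31.  31.9] 823 [0.6345 0.1169]
[0.0848 0.085  0.0846]
```

View pics/crop.png

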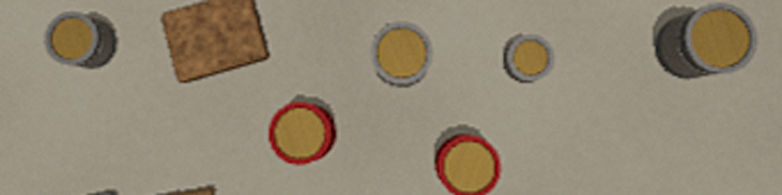

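The crop confirms four steel tins (left to right 2, 3, 1, 4) and two red cans, which stay where they are. The two views agree to within 3 mm, so I'll start with tin_2, the nearest.

carry_out:
  plan:
    - {"dx": -34,"dy": -9,"dz": 0,"twist": 6.6,"fingers": -1}
    - {"dx": -68,"dy": -18,"dz": 0,"twist": 13.2,"fingers": -1}
    - {"dx": -102,"dy": -27,"dz": 0,"twist": 19.8,"fingers": -1}
    - {"dx": -136,"dy": -36,"dz": 0,"twist": 26.4,"fingers": -1}
    - {"dx": -170,"dy": -45,"dz": 0,"twist": 33,"fingers": -1}

```text
clock: 0.52
eef_pos: [0.3071, 0.3757, 0.2309]
tool_rot: [0.438, 0.899, -0.0, -0.0]
ft_force: [0.1, 0.6, 0.1]
grip_width: 0.0853
grasp_force: 0.0
```

```bash
cat > go.py <<'E'
import sys
from h import *
# usage: go.py x y z [yaw of tool y in deg]; prints tool-frame deltas from the measured pose
o=bot.get_obs(); M=rot(o['tool_rot']); t=np.array(list(map(float,sys.argv[1:4])))
yaw=np.degrees(np.arctan2(M[1,1],M[0,1])); want=float(sys.argv[4]) if len(sys.argv)>4 else 4.9
print('t',round(o['clock'],2),'tcp',o['eef_pos'].round(4),'yaw',yaw.round(1),'w',round(o['grip_width'],4),'F',o['ft_force'].round(1))
print('delta mm',(M.T@(t-o['eef_pos'])*1000).round(1),'twist',round(yaw-want,1))
E
python3 go.py .440 .2905 .120
```

```text
t 0.52 tcp [0.3071 0.3757 0.2309] yaw 38.1 w 0.0853 F [0.1 0.6 0.1]
delta mm [-149.    52.1  110.9] twist 33.2
```

carry_out:
  plan:
    - {"dx": -30,"dy": 10,"dz": 12,"twist": 6.6,"fingers": -1}
    - {"dx": -60,"dy": 21,"dz": 24,"twist": 13.2,"fingers": -1}
    - {"dx": -90,"dy": 31,"dz": 40,"twist": 19.8,"fingers": -1}
    - {"dx": -120,"dy": 42,"dz": 70,"twist": 26.4,"fingers": -1}
    - {"dx": -149,"dy": 52,"dz": 100,"twist": 33.2,"fingers": -1}

```text
clock: 0.93
eef_pos: [0.4394, 0.2931, 0.1334]
tool_rot: [0.677, 0.736, 0.001, 0.0]
ft_force: [0.5, -0.5, -0.1]
grip_width: 0.0855
grasp_force: 0.0
```

```bash
python3 go.py .440 .2905 .022
```

```text
t 0.93 tcp [0.4394 0.2931 0.1334] yaw 4.8 w 0.0855 F [ 0.5 -0.5 -0.1]
delta mm [-2.800e+00  1.000e-01  1.114e+02] twist -0.1
```

carry_out:
  plan:
    - {"dx": -1,"dy": 0,"dz": 28,"fingers": -1}
    - {"dx": -1,"dy": 0,"dz": 58,"fingers": -1}
    - {"dx": -1,"dy": 0,"dz": 88,"fingers": -1}
    - {"dx": -1,"dy": 0,"dz": 106,"fingers": -1}
    - {"dx": -1,"dy": 0,"dz": 110,"fingers": -1}

```text
$.plan[0]: bad value
```

carry_out:
  plan:
    - {"dx": 0,"fingers": 1}
    - {"dx": 0,"fingers": 1}
    - {"dx": 0,"fingers": 1}
    - {"dx": 0,"fingers": 1}
    - {"dx": 0,"fingers": 1}

```text
$.plan[0]: bad value
```

```bash
python3 - <<'E'
from h import *
c=camera('wrist'); save('w1',c)
E
python3 go.py .440 .2905 .022
```

```text
t 0.98 tcp [0.4402 0.2881 0.1265] yaw 4.3 w 0.085 F [ 1.2 -2.  -3.2]
delta mm [  3.1   0.4 104.5] twist -0.6
```

View pics/w1.png

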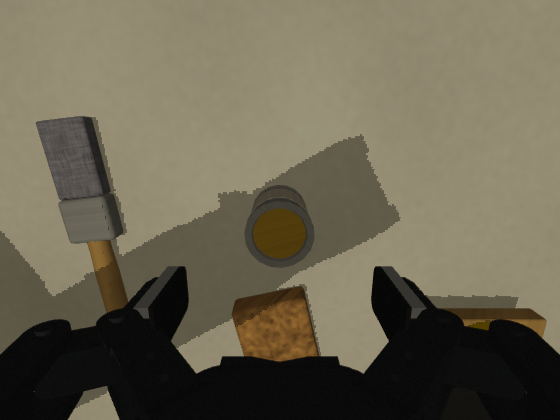

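All keys are required, so both calls were refused and the arm hasn't moved. The wrist view shows the tin at (279,233), centred between the fingers at columns 185 and 373.

carry_out:
  plan:
    - {"dx": 0,"dy": 0,"dz": 28,"twist": 0,"fingers": -1}
    - {"dx": 0,"dy": 0,"dz": 58,"twist": 0,"fingers": -1}
    - {"dx": 0,"dy": 0,"dz": 88,"twist": 0,"fingers": -1}
    - {"dx": 0,"dy": 0,"dz": 106,"twist": 0,"fingers": -1}
    - {"dx": 0,"dy": 0,"dz": 108,"twist": 0,"fingers": -1}

```text
clock: 1.4
eef_pos: [0.4342, 0.2914, 0.0212]
tool_rot: [0.674, 0.738, -0.005, -0.001]
ft_force: [-1.0, 0.4, -0.5]
grip_width: 0.0852
grasp_force: 0.0
```

```bash
python3 go.py .440 .2905 .022
```

```text
t 1.4 tcp [0.4342 0.2914 0.0212] yaw 5.2 w 0.0852 F [-1.   0.4 -0.5]
delta mm [-1.4  5.7 -0.8] twist 0.3
```

carry_out:
  plan:
    - {"dx": 0,"dy": 0,"dz": 0,"twist": 0,"fingers": -1}
    - {"dx": 0,"dy": 0,"dz": 0,"twist": 0,"fingers": 0}
    - {"dx": 0,"dy": 0,"dz": 0,"twist": 0,"fingers": 1}
    - {"dx": 0,"dy": 0,"dz": 0,"twist": 0,"fingers": 1}
    - {"dx": 0,"dy": 0,"dz": 0,"twist": 0,"fingers": 1}

```text
clock: 1.82
eef_pos: [0.4389, 0.2947, 0.0277]
tool_rot: [0.674, 0.738, 0.002, 0.0]
ft_force: [-0.1, -1.5, 4.7]
grip_width: 0.0488
grasp_force: 61.7
```

carry_out:
  plan:
    - {"dx": 0,"dy": 0,"dz": 0,"twist": 0,"fingers": 1}
    - {"dx": 0,"dy": 0,"dz": 0,"twist": 0,"fingers": 1}
    - {"dx": 0,"dy": 0,"dz": 0,"twist": 0,"fingers": 1}
    - {"dx": 0,"dy": 0,"dz": 0,"twist": 0,"fingers": 1}
    - {"dx": 0,"dy": 0,"dz": 0,"twist": 0,"fingers": 1}

```text
clock: 2.23
eef_pos: [0.4389, 0.2947, 0.0277]
tool_rot: [0.674, 0.738, 0.002, 0.0]
ft_force: [-0.1, -0.0, 5.5]
grip_width: 0.049
grasp_force: 61.7
```

```bash
python3 go.py .440 .2905 .100;python3 go.py .643 .0325 .100
```

```text
t 2.23 tcp [0.4389 0.2947 0.0277] yaw 5.2 w 0.049 F [-0.1 -0.   5.5]
delta mm [ -4.1   1.  -72.3] twist 0.3
t 2.23 tcp [0.4389 0.2947 0.0277] yaw 5.2 w 0.049 F [-0.1 -0.   5.5]
delta mm [-279.5  179.8  -72.3] twist 0.3
```

Tin_2 is held (opening 49 mm, 62 N), with the TCP 27.7 mm above its base and about 4 mm off along the pads. Now I'll lift it and carry it to disc_c.

carry_out:
  plan:
    - {"dx": 0,"dy": 0,"dz": -8,"twist": 0,"fingers": 1}
    - {"dx": 0,"dy": 0,"dz": -24,"twist": 0,"fingers": 1}
    - {"dx": 0,"dy": 0,"dz": -44,"twist": 0,"fingers": 1}
    - {"dx": -6,"dy": 4,"dz": -60,"twist": 0,"fingers": 1}
    - {"dx": -20,"dy": 13,"dz": -70,"twist": 0,"fingers": 1}

```text
clock: 2.65
eef_pos: [0.4521, 0.2764, 0.0979]
tool_rot: [0.673, 0.739, 0.001, -0.0]
ft_force: [1.8, 0.0, -1.6]
grip_width: 0.0489
grasp_force: 62.3
```

carry_out:
  plan:
    - {"dx": -22,"dy": 14,"dz": 0,"twist": 0,"fingers": 1}
    - {"dx": -46,"dy": 30,"dz": 0,"twist": 0,"fingers": 1}
    - {"dx": -71,"dy": 46,"dz": 0,"twist": 0,"fingers": 1}
    - {"dx": -96,"dy": 62,"dz": 0,"twist": 0,"fingers": 1}
    - {"dx": -121,"dy": 78,"dz": 0,"twist": 0,"fingers": 1}

```text
clock: 3.07
eef_pos: [0.5412, 0.1604, 0.0961]
tool_rot: [0.674, 0.739, -0.0, -0.0]
ft_force: [-0.0, 0.7, -1.6]
grip_width: 0.049
grasp_force: 62.3
```

carry_out:
  plan:
    - {"dx": -25,"dy": 16,"dz": 0,"twist": 0,"fingers": 1}
    - {"dx": -50,"dy": 32,"dz": 0,"twist": 0,"fingers": 1}
    - {"dx": -75,"dy": 48,"dz": 0,"twist": 0,"fingers": 1}
    - {"dx": -100,"dy": 65,"dz": 0,"twist": 0,"fingers": 1}
    - {"dx": -118,"dy": 77,"dz": 0,"twist": 0,"fingers": 1}

```text
clock: 3.48
eef_pos: [0.6294, 0.0487, 0.0959]
tool_rot: [0.675, 0.738, -0.0, 0.0]
ft_force: [0.3, 0.1, -2.3]
grip_width: 0.0486
grasp_force: 62.3
```

carry_out:
  plan:
    - {"dx": -10,"dy": 8,"dz": 0,"twist": 0,"fingers": 1}
    - {"dx": -15,"dy": 11,"dz": 0,"twist": 0,"fingers": 1}
    - {"dx": -16,"dy": 12,"dz": 0,"twist": 0,"fingers": 1}
    - {"dx": -16,"dy": 12,"dz": 0,"twist": 0,"fingers": 1}
    - {"dx": -16,"dy": 12,"dz": 0,"twist": 0,"fingers": 1}

```text
clock: 3.9
eef_pos: [0.6408, 0.0371, 0.0956]
tool_rot: [0.674, 0.739, -0.0, -0.001]
ft_force: [-1.2, 0.9, -2.2]
grip_width: 0.0489
grasp_force: 62.3
```

```bash
python3 go.py .6427 .0366 .0707
```

```text
t 3.9 tcp [0.6408 0.0371 0.0956] yaw 5.2 w 0.0489 F [-1.2  0.9 -2.2]
delta mm [-0.6  1.9 24.9] twist 0.3
```

carry_out:
  plan:
    - {"dx": -1,"dy": 2,"dz": 6,"twist": 0,"fingers": 1}
    - {"dx": -1,"dy": 2,"dz": 12,"twist": 0,"fingers": 1}
    - {"dx": -1,"dy": 2,"dz": 17,"twist": 0,"fingers": 1}
    - {"dx": -1,"dy": 2,"dz": 20,"twist": 0,"fingers": 1}
    - {"dx": -1,"dy": 2,"dz": 22,"twist": 0,"fingers": 1}

```text
clock: 4.32
eef_pos: [0.6429, 0.0357, 0.0725]
tool_rot: [0.674, 0.739, -0.001, -0.001]
ft_force: [0.0, 0.5, -2.7]
grip_width: 0.0489
grasp_force: 62.3
```

carry_out:
  plan:
    - {"dx": 0,"dy": 0,"dz": 0.5,"twist": 0,"fingers": 1}
    - {"dx": 0,"dy": 0,"dz": 1,"twist": 0,"fingers": 1}
    - {"dx": 0,"dy": 0,"dz": 1.5,"twist": 0,"fingers": 1}
    - {"dx": 0,"dy": 0,"dz": 2,"twist": 0,"fingers": 1}
    - {"dx": 0,"dy": 0,"dz": 2,"twist": 0,"fingers": 1}

```text
clock: 4.73
eef_pos: [0.6439, 0.0353, 0.0718]
tool_rot: [0.674, 0.738, 0.0, 0.0]
ft_force: [-0.1, -0.2, -2.2]
grip_width: 0.0485
grasp_force: 62.3
```

```bash
python3 go.py .6427 .0366 .0707; python3 -c "
from h import *
for n in('scene','top'): save(n+'2',camera(n))
c=camera('scene'); i=c['image'][130:300,130:350]
cv2.imwrite('pics/s2c.png',cv2.resize(i[:,:,::-1],None,fx=3,fy=3))"
```

```text
t 4.73 tcp [0.6439 0.0353 0.0718] yaw 5.2 w 0.0485 F [-0.1 -0.2 -2.2]
delta mm [ 1.4 -1.1  1.1] twist 0.3
```

View pics/s2c.png

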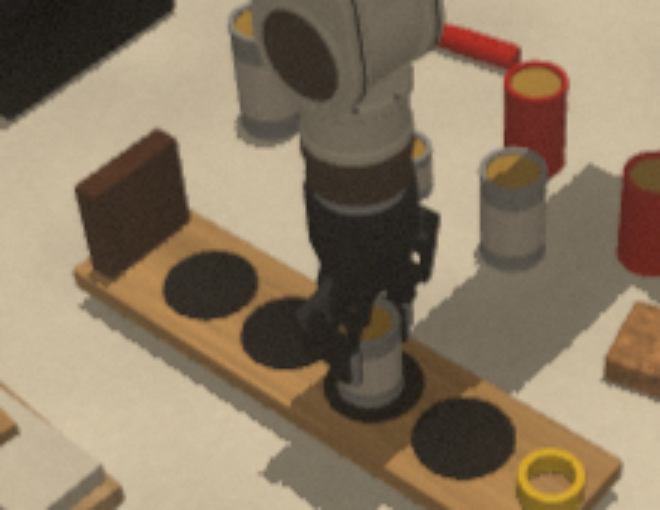

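The picture shows tin_2 held upright over disc_c at (371,385), roughly centred. I'll lower it the last millimetre until it touches.

carry_out:
  plan:
    - {"dx": 0.5,"dy": 0,"dz": 0.3,"twist": 0,"fingers": 1}
    - {"dx": 1,"dy": -0.5,"dz": 0.6,"twist": 0,"fingers": 1}
    - {"dx": 1,"dy": -1,"dz": 1,"twist": 0,"fingers": 1}
    - {"dx": 1,"dy": -1,"dz": 1.3,"twist": 0,"fingers": 1}
    - {"dx": 1,"dy": -1,"dz": 1.3,"twist": 0,"fingers": 1}

```text
clock: 5.3
eef_pos: [0.6427, 0.0364, 0.0707]
tool_rot: [0.674, 0.738, 0.0, 0.0]
ft_force: [-0.0, -0.1, 0.8]
grip_width: 0.049
grasp_force: 62.7
```

```bash
python3 go.py .6427 .0366 .0707
```

```text
t 5.3 tcp [0.6427 0.0364 0.0707] yaw 5.2 w 0.049 F [-0.  -0.1  0.8]
delta mm [ 0.2  0.  -0. ] twist 0.3
```

Contact: Fz went from -2.2 to +0.8 N. I'll release and rise.

carry_out:
  plan:
    - {"dx": 0,"dy": 0,"dz": 0,"twist": 0,"fingers": 0.2}
    - {"dx": 0,"dy": 0,"dz": 0,"twist": 0,"fingers": -0.4}
    - {"dx": 0,"dy": 0,"dz": 0,"twist": 0,"fingers": -1}
    - {"dx": 0,"dy": 0,"dz": 0,"twist": 0,"fingers": -1}
    - {"dx": 0,"dy": 0,"dz": 0,"twist": 0,"fingers": -1}

```text
clock: 5.72
eef_pos: [0.6428, 0.0362, 0.0705]
tool_rot: [0.674, 0.738, 0.0, 0.0]
ft_force: [-0.5, 0.5, 0.2]
grip_width: 0.0852
grasp_force: 0.0
```

carry_out:
  plan:
    - {"dx": 0,"dy": 0,"dz": -15,"twist": 0,"fingers": -1}
    - {"dx": 0,"dy": 0,"dz": -40,"twist": 0,"fingers": -1}
    - {"dx": 0,"dy": 0,"dz": -70,"twist": 0,"fingers": -1}
    - {"dx": 0,"dy": 0,"dz": -95,"twist": 0,"fingers": -1}
    - {"dx": 0,"dy": 0,"dz": -105,"twist": 0,"fingers": -1}

```text
clock: 6.13
eef_pos: [0.6448, 0.0364, 0.18]
tool_rot: [0.674, 0.738, 0.003, 0.002]
ft_force: [0.9, 0.8, -0.0]
grip_width: 0.0855
grasp_force: 0.0
```

```bash
python3 go.py .433 -.0153 .150
```

```text
t 6.13 tcp [0.6448 0.0364 0.18  ] yaw 5.2 w 0.0855 F [ 0.9  0.8 -0. ]
delta mm [ -32.3 -215.8   28.5] twist 0.3
```

carry_out:
  plan:
    - {"dx": -3,"dy": -20,"dz": 0,"twist": 0,"fingers": -1}
    - {"dx": -8,"dy": -50,"dz": 0,"twist": 0,"fingers": -1}
    - {"dx": -12,"dy": -82,"dz": 0,"twist": 0,"fingers": -1}
    - {"dx": -17,"dy": -115,"dz": 0,"twist": 0,"fingers": -1}
    - {"dx": -22,"dy": -147,"dz": 0,"twist": 0,"fingers": -1}

```text
clock: 6.55
eef_pos: [0.4962, 0.0008, 0.1743]
tool_rot: [0.674, 0.738, -0.001, -0.0]
ft_force: [-0.3, 0.2, 1.0]
grip_width: 0.0855
grasp_force: 0.0
```

carry_out:
  plan:
    - {"dx": -5,"dy": -30,"dz": 5,"twist": 0,"fingers": -1}
    - {"dx": -8,"dy": -52,"dz": 15,"twist": 0,"fingers": -1}
    - {"dx": -10,"dy": -66,"dz": 25,"twist": 0,"fingers": -1}
    - {"dx": -10,"dy": -68,"dz": 28,"twist": 0,"fingers": -1}
    - {"dx": -10,"dy": -68,"dz": 28,"twist": 0,"fingers": -1}

```text
clock: 6.97
eef_pos: [0.4302, -0.0151, 0.1465]
tool_rot: [0.675, 0.738, -0.001, -0.001]
ft_force: [0.4, -0.1, 0.2]
grip_width: 0.0853
grasp_force: 0.0
```

carry_out:
  plan:
    - {"dx": 0,"dy": 0,"dz": 0,"twist": 0,"fingers": -1}
    - {"dx": 0,"dy": 0,"dz": 0,"twist": 0,"fingers": -1}
    - {"dx": 0,"dy": 0,"dz": 0,"twist": 0,"fingers": -1}
    - {"dx": 0,"dy": 0,"dz": 0,"twist": 0,"fingers": -1}
    - {"dx": 0,"dy": 0,"dz": 0,"twist": 0,"fingers": -1}

```text
clock: 7.38
eef_pos: [0.4322, -0.0149, 0.1475]
tool_rot: [0.674, 0.739, 0.0, 0.0]
ft_force: [-0.6, 0.5, -0.0]
grip_width: 0.0854
grasp_force: 0.0
```

```bash
python3 go.py .433 -.0153 .042; python3 - <<'E'
from h import *
c=camera('wrist'); save('w2',c)
hsv=cv2.cvtColor(c['image'],cv2.COLOR_RGB2HSV); m=cv2.inRange(hsv,(12,90,70),(30,255,255))
k,l,st,ce=cv2.connectedComponentsWithStats(m)
for i in range(1,k):
    if st[i][4]>400: print(st[i],ce[i].round(1), ray(c,*ce[i],.088).round(4))
E
```

```text
t 7.38 tcp [ 0.4322 -0.0149  0.1475] yaw 5.2 w 0.0854 F [-0.6  0.5 -0. ]
delta mm [ -0.4   0.8 105.5] twist 0.3
[ 281    0   99   51 3905] [328.   20.5] [0.4486 0.1179]
[  443     0   117   353 14782] [502.1 176.8] [0.5742 0.0387]
[ 137   47   73   78 4402] [173.   85.1] [0.3596 0.0752]
[ 249  204   64   60 3007] [280.3 233.3] [ 0.433  -0.0132]
[109 276  41  35 774] [125.  290.8] [ 0.3246 -0.0671]
[253 328  35  28 769] [270.  341.6] [ 0.433  -0.1007]
[440 386  49  34 902] [463.9 402.6] [ 0.5952 -0.1445]
```

The wrist view puts tin_3 at (.433,-.013), right under the tool. I'll descend and grasp.

carry_out:
  plan:
    - {"dx": 1,"dy": 0.5,"dz": 28,"twist": 0,"fingers": -1}
    - {"dx": 1,"dy": 0.5,"dz": 58,"twist": 0,"fingers": -1}
    - {"dx": 1,"dy": 0.5,"dz": 86,"twist": 0,"fingers": -1}
    - {"dx": 1,"dy": 0.5,"dz": 101,"twist": 0,"fingers": -1}
    - {"dx": 1,"dy": 0.5,"dz": 105,"twist": 0,"fingers": -1}

```text
clock: 7.85
eef_pos: [0.4295, -0.0139, 0.0397]
tool_rot: [0.674, 0.738, -0.002, -0.002]
ft_force: [-0.3, 0.4, -0.4]
grip_width: 0.0853
grasp_force: 0.0
```

carry_out:
  plan:
    - {"dx": 0,"dy": 0,"dz": 0,"twist": 0,"fingers": -1}
    - {"dx": 0,"dy": 0,"dz": 0,"twist": 0,"fingers": -1}
    - {"dx": 0,"dy": 0,"dz": 0,"twist": 0,"fingers": -1}
    - {"dx": 0,"dy": 0,"dz": 0,"twist": 0,"fingers": 0}
    - {"dx": 0,"dy": 0,"dz": 0,"twist": 0,"fingers": 1}

```text
clock: 8.27
eef_pos: [0.4329, -0.014, 0.0435]
tool_rot: [0.674, 0.738, 0.001, 0.001]
ft_force: [-1.3, -0.0, -1.1]
grip_width: 0.0641
grasp_force: 0.0
```

carry_out:
  plan:
    - {"dx": 0,"dy": 0,"dz": 0,"twist": 0,"fingers": 1}
    - {"dx": 0,"dy": 0,"dz": 0,"twist": 0,"fingers": 1}
    - {"dx": 0,"dy": 0,"dz": 0,"twist": 0,"fingers": 1}
    - {"dx": 0,"dy": 0,"dz": 0,"twist": 0,"fingers": 1}
    - {"dx": 0,"dy": 0,"dz": 0,"twist": 0,"fingers": 1}

```text
clock: 8.68
eef_pos: [0.4328, -0.014, 0.0436]
tool_rot: [0.674, 0.738, 0.001, 0.001]
ft_force: [-0.4, -0.6, 6.7]
grip_width: 0.0548
grasp_force: 62.6
```

```bash
python3 go.py .433 -.0145 .042;python3 go.py .650 -.052 .042
```

```text
t 8.68 tcp [ 0.4328 -0.014   0.0436] yaw 5.2 w 0.0548 F [-0.4 -0.6  6.7]
delta mm [-0.5  0.1  1.6] twist 0.3
t 8.68 tcp [ 0.4328 -0.014   0.0436] yaw 5.2 w 0.0548 F [-0.4 -0.6  6.7]
delta mm [-57.4 212.9   2.1] twist 0.3
```

carry_out:
  plan:
    - {"dx": 0,"dy": 0,"dz": -8,"twist": 0,"fingers": 1}
    - {"dx": 0,"dy": 0,"dz": -24,"twist": 0,"fingers": 1}
    - {"dx": -4,"dy": 0,"dz": -44,"twist": 0,"fingers": 1}
    - {"dx": -12,"dy": 5,"dz": -62,"twist": 0,"fingers": 1}
    - {"dx": -22,"dy": 16,"dz": -72,"twist": 0,"fingers": 1}

```text
clock: 9.1
eef_pos: [0.449, -0.0343, 0.1163]
tool_rot: [0.674, 0.739, 0.0, -0.0]
ft_force: [0.0, 0.5, -3.2]
grip_width: 0.0544
grasp_force: 64.0
```

carry_out:
  plan:
    - {"dx": -10,"dy": 17,"dz": 0,"twist": 0,"fingers": 1}
    - {"dx": -18,"dy": 38,"dz": 0,"twist": 0,"fingers": 1}
    - {"dx": -25,"dy": 62,"dz": 0,"twist": 0,"fingers": 1}
    - {"dx": -30,"dy": 87,"dz": 0,"twist": 0,"fingers": 1}
    - {"dx": -33,"dy": 112,"dz": 0,"twist": 0,"fingers": 1}

```text
clock: 9.52
eef_pos: [0.5647, -0.0578, 0.1144]
tool_rot: [0.675, 0.738, -0.0, -0.0]
ft_force: [0.0, -0.2, -2.4]
grip_width: 0.0549
grasp_force: 64.0
```

carry_out:
  plan:
    - {"dx": -1,"dy": 25,"dz": 0,"twist": 0,"fingers": 1}
    - {"dx": -2,"dy": 50,"dz": 0,"twist": 0,"fingers": 1}
    - {"dx": -2,"dy": 68,"dz": 0,"twist": 0,"fingers": 1}
    - {"dx": -2,"dy": 80,"dz": 0,"twist": 0,"fingers": 1}
    - {"dx": -2,"dy": 85,"dz": 0,"twist": 0,"fingers": 1}

```text
clock: 9.93
eef_pos: [0.6503, -0.0512, 0.1136]
tool_rot: [0.674, 0.739, -0.0, -0.0]
ft_force: [-0.2, 0.7, -2.3]
grip_width: 0.0549
grasp_force: 64.2
```

carry_out:
  plan:
    - {"dx": 0,"dy": 0,"dz": 2,"twist": 0,"fingers": 1}
    - {"dx": 0,"dy": 0,"dz": 4,"twist": 0,"fingers": 1}
    - {"dx": 0,"dy": 0,"dz": 5,"twist": 0,"fingers": 1}
    - {"dx": 0,"dy": 0,"dz": 5,"twist": 0,"fingers": 1}
    - {"dx": 0,"dy": 0,"dz": 5,"twist": 0,"fingers": 1}

```text
clock: 10.35
eef_pos: [0.6483, -0.0516, 0.1094]
tool_rot: [0.674, 0.738, -0.0, -0.0]
ft_force: [0.3, 0.4, -2.8]
grip_width: 0.0549
grasp_force: 64.2
```

```bash
python3 go.py .650 -.052 .0866
```

```text
t 10.35 tcp [ 0.6483 -0.0516  0.1094] yaw 5.2 w 0.0549 F [ 0.3  0.4 -2.8]
delta mm [-0.6  1.7 22.8] twist 0.3
```

carry_out:
  plan:
    - {"dx": -0.5,"dy": 1.5,"dz": 6,"twist": 0,"fingers": 1}
    - {"dx": -0.5,"dy": 1.5,"dz": 12,"twist": 0,"fingers": 1}
    - {"dx": -0.5,"dy": 1.5,"dz": 17,"twist": 0,"fingers": 1}
    - {"dx": -0.5,"dy": 1.5,"dz": 19.5,"twist": 0,"fingers": 1}
    - {"dx": -0.5,"dy": 1.5,"dz": 20.5,"twist": 0,"fingers": 1}

```text
clock: 10.77
eef_pos: [0.6499, -0.0518, 0.0876]
tool_rot: [0.674, 0.738, -0.001, -0.001]
ft_force: [-0.5, 0.2, -2.5]
grip_width: 0.0549
grasp_force: 64.2
```

carry_out:
  plan:
    - {"dx": 0,"dy": 0,"dz": 0.5,"twist": 0,"fingers": 1}
    - {"dx": 0,"dy": 0,"dz": 0.5,"twist": 0,"fingers": 1}
    - {"dx": 0,"dy": 0,"dz": 1,"twist": 0,"fingers": 1}
    - {"dx": 0,"dy": 0,"dz": 1,"twist": 0,"fingers": 1}
    - {"dx": 0,"dy": 0,"dz": 1,"twist": 0,"fingers": 1}

```text
clock: 11.18
eef_pos: [0.6509, -0.0519, 0.0881]
tool_rot: [0.674, 0.738, 0.0, 0.0]
ft_force: [0.4, 0.0, -3.0]
grip_width: 0.0549
grasp_force: 64.2
```

```bash
python3 go.py .650 -.052 .0866
```

```text
t 11.18 tcp [ 0.6509 -0.0519  0.0881] yaw 5.2 w 0.0549 F [ 0.4  0.  -3. ]
delta mm [-0.1 -0.9  1.5] twist 0.3
```

carry_out:
  plan:
    - {"dx": 0,"dy": -0.5,"dz": 0.4,"twist": 0,"fingers": 1}
    - {"dx": 0,"dy": -0.5,"dz": 0.8,"twist": 0,"fingers": 1}
    - {"dx": 0,"dy": -0.5,"dz": 1.2,"twist": 0,"fingers": 1}
    - {"dx": 0,"dy": -0.5,"dz": 1.6,"twist": 0,"fingers": 1}
    - {"dx": 0,"dy": -0.5,"dz": 1.6,"twist": 0,"fingers": 1}

```text
clock: 11.6
eef_pos: [0.6502, -0.0519, 0.0867]
tool_rot: [0.674, 0.738, 0.0, 0.0]
ft_force: [-0.7, 1.1, 0.7]
grip_width: 0.0549
grasp_force: 64.7
```

```bash
python3 go.py .650 -.052 .0866
```

```text
t 11.6 tcp [ 0.6502 -0.0519  0.0867] yaw 5.2 w 0.0549 F [-0.7  1.1  0.7]
delta mm [-0.1 -0.2  0.1] twist 0.3
```

In contact. I'll release, rise and head for tin_4.

carry_out:
  plan:
    - {"dx": 0,"dy": 0,"dz": 0,"twist": 0,"fingers": 0.2}
    - {"dx": 0,"dy": 0,"dz": 0,"twist": 0,"fingers": -0.4}
    - {"dx": 0,"dy": 0,"dz": 0,"twist": 0,"fingers": -1}
    - {"dx": 0,"dy": 0,"dz": 0,"twist": 0,"fingers": -1}
    - {"dx": 0,"dy": 0,"dz": 0,"twist": 0,"fingers": -1}

```text
clock: 12.02
eef_pos: [0.6505, -0.0519, 0.0866]
tool_rot: [0.674, 0.738, 0.0, 0.0]
ft_force: [0.7, -0.8, -0.1]
grip_width: 0.0854
grasp_force: 0.0
```

carry_out:
  plan:
    - {"dx": 0,"dy": 0,"dz": -15,"twist": 0,"fingers": -1}
    - {"dx": 0,"dy": 0,"dz": -40,"twist": 0,"fingers": -1}
    - {"dx": 0,"dy": 0,"dz": -68,"twist": 0,"fingers": -1}
    - {"dx": 0,"dy": 0,"dz": -88,"twist": 0,"fingers": -1}
    - {"dx": 0,"dy": 0,"dz": -95,"twist": 0,"fingers": -1}

```text
clock: 12.43
eef_pos: [0.6523, -0.0521, 0.1858]
tool_rot: [0.674, 0.738, 0.002, 0.003]
ft_force: [1.1, -0.8, 0.3]
grip_width: 0.0854
grasp_force: 0.0
```

```bash
python3 go.py .4517 -.2927 .175
```

```text
t 12.43 tcp [ 0.6523 -0.0521  0.1858] yaw 5.2 w 0.0854 F [ 1.1 -0.8  0.3]
delta mm [-221.5 -221.6    9.4] twist 0.3
```

carry_out:
  plan:
    - {"dx": -10,"dy": -14,"dz": 0,"twist": 0,"fingers": -1}
    - {"dx": -30,"dy": -36,"dz": 0,"twist": 0,"fingers": -1}
    - {"dx": -55,"dy": -60,"dz": 0,"twist": 0,"fingers": -1}
    - {"dx": -80,"dy": -84,"dz": 0,"twist": 0,"fingers": -1}
    - {"dx": -105,"dy": -108,"dz": 0,"twist": 0,"fingers": -1}

```text
clock: 12.85
eef_pos: [0.5507, -0.1668, 0.1802]
tool_rot: [0.674, 0.739, -0.0, -0.001]
ft_force: [0.5, -1.1, 0.5]
grip_width: 0.0856
grasp_force: 0.0
```

carry_out:
  plan:
    - {"dx": -25,"dy": -24,"dz": 2,"twist": 0,"fingers": -1}
    - {"dx": -50,"dy": -48,"dz": 4,"twist": 0,"fingers": -1}
    - {"dx": -75,"dy": -72,"dz": 6,"twist": 0,"fingers": -1}
    - {"dx": -98,"dy": -96,"dz": 8,"twist": 0,"fingers": -1}
    - {"dx": -114,"dy": -110,"dz": 8,"twist": 0,"fingers": -1}

```text
clock: 13.27
eef_pos: [0.4499, -0.2912, 0.172]
tool_rot: [0.675, 0.738, -0.001, -0.001]
ft_force: [0.8, 1.1, -0.1]
grip_width: 0.086
grasp_force: 0.0
```

carry_out:
  plan:
    - {"dx": -2,"dy": -2,"dz": 0,"twist": 0,"fingers": -1}
    - {"dx": -2,"dy": -2,"dz": 0,"twist": 0,"fingers": -1}
    - {"dx": -2,"dy": -2,"dz": 0,"twist": 0,"fingers": -1}
    - {"dx": -2,"dy": -2,"dz": 0,"twist": 0,"fingers": -1}
    - {"dx": -2,"dy": -2,"dz": 0,"twist": 0,"fingers": -1}

```text
clock: 13.68
eef_pos: [0.4518, -0.2909, 0.1731]
tool_rot: [0.674, 0.739, 0.0, -0.0]
ft_force: [-0.2, -0.1, 0.0]
grip_width: 0.0854
grasp_force: 0.0
```

```bash
python3 go.py .4517 -.2927 .057; cat > wr.py <<'E'
import sys
from h import *
c=camera('wrist'); save(sys.argv[2],c); z=float(sys.argv[1])
hsv=cv2.cvtColor(c['image'],cv2.COLOR_RGB2HSV); m=cv2.inRange(hsv,(12,90,70),(30,255,255))
k,l,st,ce=cv2.connectedComponentsWithStats(m)
for i in range(1,k):
    if st[i][4]>400 and abs(ce[i][0]-280)<60: print(st[i],ce[i].round(1), ray(c,*ce[i],z).round(4))
E
python3 wr.py .110 w3
```

```text
t 13.68 tcp [ 0.4518 -0.2909  0.1731] yaw 5.3 w 0.0854 F [-0.2 -0.1  0. ]
delta mm [ -1.8  -0.3 116.1] twist 0.4
[ 255    0   42   37 1320] [275.5  16.4] [ 0.4376 -0.1576]
[ 243  199   71   68 3703] [278.2 232.8] [ 0.4513 -0.2901]
```

carry_out:
  plan:
    - {"dx": -0.5,"dy": 0,"dz": 28,"twist": 0,"fingers": -1}
    - {"dx": -0.5,"dy": 0,"dz": 60,"twist": 0,"fingers": -1}
    - {"dx": -0.5,"dy": 0,"dz": 90,"twist": 0,"fingers": -1}
    - {"dx": -0.5,"dy": 0,"dz": 110,"twist": 0,"fingers": -1}
    - {"dx": -0.5,"dy": 0,"dz": 115,"twist": 0,"fingers": -1}

```text
clock: 14.15
eef_pos: [0.4491, -0.2899, 0.0544]
tool_rot: [0.674, 0.739, -0.001, -0.004]
ft_force: [-0.5, -0.4, -0.3]
grip_width: 0.0853
grasp_force: 0.0
```

carry_out:
  plan:
    - {"dx": 0,"dy": 0,"dz": 0,"twist": 0,"fingers": -1}
    - {"dx": 0,"dy": 0,"dz": 0,"twist": 0,"fingers": -1}
    - {"dx": 0,"dy": 0,"dz": 0,"twist": 0,"fingers": -1}
    - {"dx": 0,"dy": 0,"dz": 0,"twist": 0,"fingers": 0}
    - {"dx": 0,"dy": 0,"dz": 0,"twist": 0,"fingers": 1}

```text
clock: 14.57
eef_pos: [0.4522, -0.293, 0.0598]
tool_rot: [0.674, 0.738, 0.0, 0.002]
ft_force: [0.2, -0.2, 0.4]
grip_width: 0.0642
grasp_force: 0.0
```

carry_out:
  plan:
    - {"dx": 0,"dy": 0,"dz": 0,"twist": 0,"fingers": 1}
    - {"dx": 0,"dy": 0,"dz": 0,"twist": 0,"fingers": 1}
    - {"dx": 0,"dy": 0,"dz": 0,"twist": 0,"fingers": 1}
    - {"dx": 0,"dy": 0,"dz": 0,"twist": 0,"fingers": 1}
    - {"dx": 0,"dy": 0,"dz": 0,"twist": 0,"fingers": 1}

```text
clock: 14.98
eef_pos: [0.4519, -0.2931, 0.06]
tool_rot: [0.674, 0.738, 0.0, 0.001]
ft_force: [-1.5, 0.8, 5.6]
grip_width: 0.0614
grasp_force: 64.2
```

```bash
python3 go.py .657 -.1365 .102
```

```text
t 14.98 tcp [ 0.4519 -0.2931  0.06  ] yaw 5.2 w 0.0614 F [-1.5  0.8  5.6]
delta mm [137.3 218.5 -41.8] twist 0.3
```

Tin_4 is held. I'll lift it, move along the row short of the end block, then go forward onto disc_a.

carry_out:
  plan:
    - {"dx": 0,"dy": 0,"dz": -8,"twist": 0,"fingers": 1}
    - {"dx": 0,"dy": 0,"dz": -24,"twist": 0,"fingers": 1}
    - {"dx": 0,"dy": 0,"dz": -44,"twist": 0,"fingers": 1}
    - {"dx": 5,"dy": 2,"dz": -64,"twist": 0,"fingers": 1}
    - {"dx": 17,"dy": 8,"dz": -76,"twist": 0,"fingers": 1}

```text
clock: 15.4
eef_pos: [0.4576, -0.2761, 0.1364]
tool_rot: [0.675, 0.738, -0.0, 0.001]
ft_force: [0.1, -0.3, -2.5]
grip_width: 0.061
grasp_force: 65.8
```

carry_out:
  plan:
    - {"dx": 20,"dy": 10,"dz": 0,"twist": 0,"fingers": 1}
    - {"dx": 44,"dy": 24,"dz": 0,"twist": 0,"fingers": 1}
    - {"dx": 70,"dy": 40,"dz": 0,"twist": 0,"fingers": 1}
    - {"dx": 94,"dy": 58,"dz": 0,"twist": 0,"fingers": 1}
    - {"dx": 112,"dy": 78,"dz": 0,"twist": 0,"fingers": 1}

```text
clock: 15.82
eef_pos: [0.5244, -0.1541, 0.1343]
tool_rot: [0.674, 0.739, -0.0, -0.001]
ft_force: [-0.4, -1.2, -3.1]
grip_width: 0.0608
grasp_force: 65.8
```

carry_out:
  plan:
    - {"dx": 6,"dy": 24,"dz": 0,"twist": 0,"fingers": 1}
    - {"dx": 7,"dy": 50,"dz": 0,"twist": 0,"fingers": 1}
    - {"dx": 7,"dy": 76,"dz": 0,"twist": 0,"fingers": 1}
    - {"dx": 7,"dy": 102,"dz": 0,"twist": 0,"fingers": 1}
    - {"dx": 7,"dy": 120,"dz": 0,"twist": 0,"fingers": 1}

```text
clock: 16.23
eef_pos: [0.6457, -0.1375, 0.1339]
tool_rot: [0.674, 0.739, 0.0, -0.0]
ft_force: [0.2, -0.2, -3.0]
grip_width: 0.0609
grasp_force: 66.0
```

carry_out:
  plan:
    - {"dx": 0,"dy": 7,"dz": 0,"twist": 0,"fingers": 1}
    - {"dx": 0,"dy": 11,"dz": 2,"twist": 0,"fingers": 1}
    - {"dx": 0,"dy": 12,"dz": 4,"twist": 0,"fingers": 1}
    - {"dx": 0,"dy": 12,"dz": 4,"twist": 0,"fingers": 1}
    - {"dx": 0,"dy": 12,"dz": 4,"twist": 0,"fingers": 1}

```text
clock: 16.65
eef_pos: [0.6546, -0.1374, 0.1299]
tool_rot: [0.675, 0.738, -0.001, -0.001]
ft_force: [-0.6, 0.4, -3.6]
grip_width: 0.0609
grasp_force: 66.3
```

```bash
python3 go.py .657 -.138 .103;  python3 -c "
from h import *
c=camera('scene'); i=c['image'][90:260,130:350]
cv2.imwrite('pics/s3c.png',cv2.resize(i[:,:,::-1],None,fx=3,fy=3))"
```

```text
t 16.65 tcp [ 0.6546 -0.1374  0.1299] yaw 5.2 w 0.0609 F [-0.6  0.4 -3.6]
delta mm [-0.8  2.4 26.9] twist 0.3
```

View pics/s3c.png

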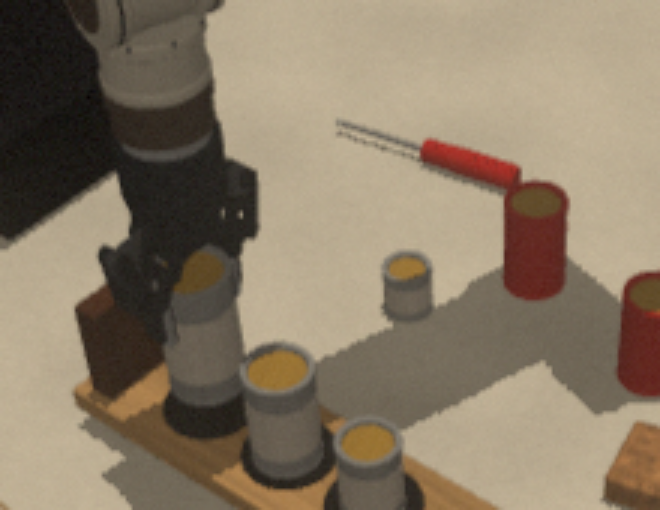

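Tin_4 hangs upright over disc_a at (205,390), and tins 3 and 2 stand on their discs. Lowering it now.

carry_out:
  plan:
    - {"dx": -0.5,"dy": 2,"dz": 6,"twist": 0,"fingers": 1}
    - {"dx": -0.5,"dy": 2,"dz": 13,"twist": 0,"fingers": 1}
    - {"dx": -0.5,"dy": 2,"dz": 19,"twist": 0,"fingers": 1}
    - {"dx": -0.5,"dy": 2,"dz": 23,"twist": 0,"fingers": 1}
    - {"dx": -0.5,"dy": 2,"dz": 24.5,"twist": 0,"fingers": 1}

```text
clock: 17.12
eef_pos: [0.6569, -0.1374, 0.1041]
tool_rot: [0.674, 0.738, -0.001, -0.001]
ft_force: [-0.9, 0.0, -4.5]
grip_width: 0.0609
grasp_force: 66.3
```

carry_out:
  plan:
    - {"dx": 0,"dy": 0,"dz": 0,"twist": 0,"fingers": 1}
    - {"dx": 0,"dy": 0,"dz": 0.5,"twist": 0,"fingers": 1}
    - {"dx": 0,"dy": 0,"dz": 1,"twist": 0,"fingers": 1}
    - {"dx": 0,"dy": 0,"dz": 1,"twist": 0,"fingers": 1}
    - {"dx": 0,"dy": 0,"dz": 1,"twist": 0,"fingers": 1}

```text
clock: 17.53
eef_pos: [0.6582, -0.1376, 0.1051]
tool_rot: [0.674, 0.738, 0.0, 0.0]
ft_force: [0.6, 0.3, -3.2]
grip_width: 0.0608
grasp_force: 66.3
```

```bash
python3 go.py .657 -.138 .103
```

```text
t 17.53 tcp [ 0.6582 -0.1376  0.1051] yaw 5.2 w 0.0608 F [ 0.6  0.3 -3.2]
delta mm [-0.3 -1.2  2.1] twist 0.3
```

carry_out:
  plan:
    - {"dx": 0,"dy": -0.5,"dz": 0.5,"twist": 0,"fingers": 1}
    - {"dx": 0,"dy": -1,"dz": 1,"twist": 0,"fingers": 1}
    - {"dx": 0,"dy": -1,"dz": 1.5,"twist": 0,"fingers": 1}
    - {"dx": 0,"dy": -1,"dz": 2,"twist": 0,"fingers": 1}
    - {"dx": 0,"dy": -1,"dz": 2.2,"twist": 0,"fingers": 1}

```text
clock: 17.95
eef_pos: [0.6569, -0.1377, 0.1031]
tool_rot: [0.674, 0.738, 0.0, 0.0]
ft_force: [-2.7, 0.0, 1.6]
grip_width: 0.0609
grasp_force: 66.2
```

```bash
python3 go.py .657 -.138 .103
```

```text
t 17.95 tcp [ 0.6569 -0.1377  0.1031] yaw 5.2 w 0.0609 F [-2.7  0.   1.6]
delta mm [-0.3  0.1  0.1] twist 0.3
```

carry_out:
  plan:
    - {"dx": 0,"dy": 0,"dz": 0,"twist": 0,"fingers": 0.2}
    - {"dx": 0,"dy": 0,"dz": 0,"twist": 0,"fingers": -0.4}
    - {"dx": 0,"dy": 0,"dz": 0,"twist": 0,"fingers": -1}
    - {"dx": 0,"dy": 0,"dz": 0,"twist": 0,"fingers": -1}
    - {"dx": 0,"dy": 0,"dz": 0,"twist": 0,"fingers": -1}

```text
clock: 18.37
eef_pos: [0.6575, -0.1377, 0.1029]
tool_rot: [0.674, 0.738, 0.0, 0.001]
ft_force: [-0.7, -0.2, -0.3]
grip_width: 0.0855
grasp_force: 0.0
```

carry_out:
  plan:
    - {"dx": 0,"dy": 0,"dz": -15,"twist": 0,"fingers": -1}
    - {"dx": 0,"dy": 0,"dz": -38,"twist": 0,"fingers": -1}
    - {"dx": 0,"dy": 0,"dz": -62,"twist": 0,"fingers": -1}
    - {"dx": 0,"dy": 0,"dz": -82,"twist": 0,"fingers": -1}
    - {"dx": 0,"dy": 0,"dz": -90,"twist": 0,"fingers": -1}

```text
clock: 18.78
eef_pos: [0.6588, -0.138, 0.1966]
tool_rot: [0.674, 0.738, 0.002, 0.003]
ft_force: [0.3, -0.4, 0.6]
grip_width: 0.0855
grasp_force: 0.0
```

```bash
python3 go.py .435 -.136 .110
```

```text
t 18.78 tcp [ 0.6588 -0.138   0.1966] yaw 5.2 w 0.0855 F [ 0.3 -0.4  0.6]
delta mm [  22.4 -223.3   85.2] twist 0.3
```

carry_out:
  plan:
    - {"dx": 2,"dy": -20,"dz": 0,"twist": 0,"fingers": -1}
    - {"dx": 5,"dy": -52,"dz": 0,"twist": 0,"fingers": -1}
    - {"dx": 9,"dy": -85,"dz": 0,"twist": 0,"fingers": -1}
    - {"dx": 12,"dy": -118,"dz": 0,"twist": 0,"fingers": -1}
    - {"dx": 16,"dy": -150,"dz": 0,"twist": 0,"fingers": -1}

```text
clock: 19.2
eef_pos: [0.5043, -0.1352, 0.1917]
tool_rot: [0.674, 0.738, -0.0, -0.0]
ft_force: [-0.8, -0.3, 0.7]
grip_width: 0.0853
grasp_force: 0.0
```

carry_out:
  plan:
    - {"dx": 3,"dy": -30,"dz": 12,"twist": 0,"fingers": -1}
    - {"dx": 5,"dy": -54,"dz": 35,"twist": 0,"fingers": -1}
    - {"dx": 6,"dy": -68,"dz": 60,"twist": 0,"fingers": -1}
    - {"dx": 6,"dy": -72,"dz": 78,"twist": 0,"fingers": -1}
    - {"dx": 6,"dy": -72,"dz": 82,"twist": 0,"fingers": -1}

```text
clock: 19.62
eef_pos: [0.4299, -0.135, 0.1076]
tool_rot: [0.675, 0.738, -0.001, -0.003]
ft_force: [-0.9, 0.3, -0.4]
grip_width: 0.0854
grasp_force: 0.0
```

carry_out:
  plan:
    - {"dx": 0,"dy": 0,"dz": 0,"twist": 0,"fingers": -1}
    - {"dx": 0,"dy": 0,"dz": 0,"twist": 0,"fingers": -1}
    - {"dx": 0,"dy": 0,"dz": 0,"twist": 0,"fingers": -1}
    - {"dx": 0,"dy": 0,"dz": 0,"twist": 0,"fingers": -1}
    - {"dx": 0,"dy": 0,"dz": 0,"twist": 0,"fingers": -1}

```text
clock: 20.03
eef_pos: [0.4351, -0.136, 0.1114]
tool_rot: [0.674, 0.739, 0.0, 0.001]
ft_force: [-0.6, -0.3, 0.6]
grip_width: 0.0856
grasp_force: 0.0
```

```bash
python3 wr.py .044 w4;python3 go.py .435 -.1355 .013
```

```text
[ 256  209   45   42 1477] [278.3 229.4] [ 0.4346 -0.1342]
t 20.08 tcp [ 0.4348 -0.136   0.1113] yaw 5.2 w 0.0852 F [-0.  -0.2  0.6]
delta mm [ 0.5  0.1 98.3] twist 0.3
```

carry_out:
  plan:
    - {"dx": 1,"dy": 0,"dz": 26,"twist": 0,"fingers": -1}
    - {"dx": 1,"dy": 0,"dz": 54,"twist": 0,"fingers": -1}
    - {"dx": 1,"dy": 0,"dz": 78,"twist": 0,"fingers": -1}
    - {"dx": 1,"dy": 0,"dz": 92,"twist": 0,"fingers": -1}
    - {"dx": 1,"dy": 0,"dz": 97,"twist": 0,"fingers": -1}

```text
clock: 20.5
eef_pos: [0.4323, -0.1343, 0.0116]
tool_rot: [0.674, 0.738, -0.001, -0.002]
ft_force: [0.0, -0.2, -0.8]
grip_width: 0.0853
grasp_force: 0.0
```

carry_out:
  plan:
    - {"dx": 0,"dy": 0,"dz": 0,"twist": 0,"fingers": -1}
    - {"dx": 0,"dy": 0,"dz": 0,"twist": 0,"fingers": -1}
    - {"dx": 0,"dy": 0,"dz": 0,"twist": 0,"fingers": -1}
    - {"dx": 0,"dy": 0,"dz": 0,"twist": 0,"fingers": 0}
    - {"dx": 0,"dy": 0,"dz": 0,"twist": 0,"fingers": 1}

```text
clock: 20.92
eef_pos: [0.4347, -0.1351, 0.0146]
tool_rot: [0.674, 0.738, 0.0, 0.001]
ft_force: [-0.3, -0.0, -0.4]
grip_width: 0.0639
grasp_force: 0.0
```

carry_out:
  plan:
    - {"dx": 0,"dy": 0,"dz": 0,"twist": 0,"fingers": 1}
    - {"dx": 0,"dy": 0,"dz": 0,"twist": 0,"fingers": 1}
    - {"dx": 0,"dy": 0,"dz": 0,"twist": 0,"fingers": 1}
    - {"dx": 0,"dy": 0,"dz": 0,"twist": 0,"fingers": 1}
    - {"dx": 0,"dy": 0,"dz": 0,"twist": 0,"fingers": 1}

```text
clock: 21.33
eef_pos: [0.4345, -0.135, 0.0145]
tool_rot: [0.674, 0.738, 0.0, 0.001]
ft_force: [-1.0, 0.4, 5.3]
grip_width: 0.0427
grasp_force: 60.4
```

```bash
python3 go.py .636 .1167 .056
```

```text
t 21.33 tcp [ 0.4345 -0.135   0.0145] yaw 5.2 w 0.0427 F [-1.   0.4  5.3]
delta mm [232.4 223.5 -41.3] twist 0.3
```

Tin_1 is held. I'll lift it high, go along the row, then forward onto disc_d.

carry_out:
  plan:
    - {"dx": 0,"dy": 0,"dz": -10,"twist": 0,"fingers": 1}
    - {"dx": 0,"dy": 0,"dz": -32,"twist": 0,"fingers": 1}
    - {"dx": 0,"dy": 0,"dz": -58,"twist": 0,"fingers": 1}
    - {"dx": 6,"dy": 4,"dz": -84,"twist": 0,"fingers": 1}
    - {"dx": 20,"dy": 12,"dz": -100,"twist": 0,"fingers": 1}

```text
clock: 21.75
eef_pos: [0.4444, -0.1149, 0.1159]
tool_rot: [0.675, 0.738, 0.0, 0.001]
ft_force: [-0.1, -0.9, -0.9]
grip_width: 0.0422
grasp_force: 61.0
```

carry_out:
  plan:
    - {"dx": 22,"dy": 8,"dz": 0,"twist": 0,"fingers": 1}
    - {"dx": 50,"dy": 16,"dz": 0,"twist": 0,"fingers": 1}
    - {"dx": 80,"dy": 24,"dz": 0,"twist": 0,"fingers": 1}
    - {"dx": 110,"dy": 32,"dz": 0,"twist": 0,"fingers": 1}
    - {"dx": 140,"dy": 40,"dz": 0,"twist": 0,"fingers": 1}

```text
clock: 22.17
eef_pos: [0.4709, 0.0305, 0.1136]
tool_rot: [0.675, 0.738, -0.0, -0.0]
ft_force: [-0.3, -0.0, -0.8]
grip_width: 0.0423
grasp_force: 61.0
```

carry_out:
  plan:
    - {"dx": 28,"dy": 10,"dz": 0,"twist": 0,"fingers": 1}
    - {"dx": 50,"dy": 26,"dz": 0,"twist": 0,"fingers": 1}
    - {"dx": 65,"dy": 46,"dz": 0,"twist": 0,"fingers": 1}
    - {"dx": 72,"dy": 70,"dz": 0,"twist": 0,"fingers": 1}
    - {"dx": 73,"dy": 96,"dz": 0,"twist": 0,"fingers": 1}

```text
clock: 22.58
eef_pos: [0.5599, 0.1127, 0.1133]
tool_rot: [0.673, 0.739, -0.0, -0.001]
ft_force: [0.3, 0.1, -1.3]
grip_width: 0.0427
grasp_force: 61.0
```

carry_out:
  plan:
    - {"dx": 0,"dy": 26,"dz": 0,"twist": 0,"fingers": 1}
    - {"dx": 0,"dy": 50,"dz": 0,"twist": 0,"fingers": 1}
    - {"dx": 0,"dy": 66,"dz": 0,"twist": 0,"fingers": 1}
    - {"dx": 0,"dy": 74,"dz": 0,"twist": 0,"fingers": 1}
    - {"dx": 0,"dy": 76,"dz": 0,"twist": 0,"fingers": 1}

```text
clock: 23.0
eef_pos: [0.6369, 0.1175, 0.1126]
tool_rot: [0.674, 0.738, -0.0, -0.0]
ft_force: [-0.6, -0.1, -1.1]
grip_width: 0.0426
grasp_force: 61.1
```

carry_out:
  plan:
    - {"dx": 0,"dy": 0,"dz": 6,"twist": 0,"fingers": 1}
    - {"dx": 0,"dy": 0,"dz": 14,"twist": 0,"fingers": 1}
    - {"dx": 0,"dy": 0,"dz": 22,"twist": 0,"fingers": 1}
    - {"dx": 0,"dy": 0,"dz": 28,"twist": 0,"fingers": 1}
    - {"dx": 0,"dy": 0,"dz": 30,"twist": 0,"fingers": 1}

```text
clock: 23.42
eef_pos: [0.634, 0.1172, 0.0816]
tool_rot: [0.674, 0.738, -0.001, -0.001]
ft_force: [0.1, -0.0, -1.3]
grip_width: 0.0423
grasp_force: 61.1
```

```bash
python3 go.py .636 .1167 .0575
```

```text
t 23.42 tcp [0.634  0.1172 0.0816] yaw 5.2 w 0.0423 F [ 0.1 -0.  -1.3]
delta mm [-0.7  2.  24.1] twist 0.3
```

carry_out:
  plan:
    - {"dx": -0.5,"dy": 1.5,"dz": 6,"twist": 0,"fingers": 1}
    - {"dx": -0.5,"dy": 1.5,"dz": 12,"twist": 0,"fingers": 1}
    - {"dx": -0.5,"dy": 1.5,"dz": 17,"twist": 0,"fingers": 1}
    - {"dx": -0.5,"dy": 1.5,"dz": 20.5,"twist": 0,"fingers": 1}
    - {"dx": -0.5,"dy": 1.5,"dz": 21.5,"twist": 0,"fingers": 1}

```text
clock: 23.83
eef_pos: [0.6368, 0.117, 0.0611]
tool_rot: [0.674, 0.738, -0.001, -0.0]
ft_force: [-0.4, 0.1, -1.0]
grip_width: 0.0423
grasp_force: 61.1
```

carry_out:
  plan:
    - {"dx": 0,"dy": 0,"dz": 0,"twist": 0,"fingers": 1}
    - {"dx": 0,"dy": 0,"dz": 0.5,"twist": 0,"fingers": 1}
    - {"dx": 0,"dy": 0,"dz": 1,"twist": 0,"fingers": 1}
    - {"dx": 0,"dy": 0,"dz": 1,"twist": 0,"fingers": 1}
    - {"dx": 0,"dy": 0,"dz": 1,"twist": 0,"fingers": 1}

```text
clock: 24.25
eef_pos: [0.6375, 0.1172, 0.0613]
tool_rot: [0.674, 0.738, 0.0, 0.0]
ft_force: [-0.0, -0.1, -1.3]
grip_width: 0.0424
grasp_force: 61.1
```

```bash
python3 go.py .636 .1167 .0575
```

```text
t 24.25 tcp [0.6375 0.1172 0.0613] yaw 5.2 w 0.0424 F [-0.  -0.1 -1.3]
delta mm [-0.3 -1.5  3.8] twist 0.3
```

carry_out:
  plan:
    - {"dx": 0,"dy": -0.5,"dz": 0.8,"twist": 0,"fingers": 1}
    - {"dx": 0,"dy": -1,"dz": 1.6,"twist": 0,"fingers": 1}
    - {"dx": 0,"dy": -1,"dz": 2.4,"twist": 0,"fingers": 1}
    - {"dx": 0,"dy": -1,"dz": 3.2,"twist": 0,"fingers": 1}
    - {"dx": 0,"dy": -1,"dz": 3.6,"twist": 0,"fingers": 1}

```text
clock: 24.67
eef_pos: [0.6363, 0.117, 0.0576]
tool_rot: [0.674, 0.738, -0.0, -0.0]
ft_force: [-0.4, 0.0, 1.9]
grip_width: 0.0428
grasp_force: 61.4
```

```bash
python3 go.py .636 .1167 .0575
```

```text
t 24.67 tcp [0.6363 0.117  0.0576] yaw 5.2 w 0.0428 F [-0.4  0.   1.9]
delta mm [-0.3 -0.3  0.1] twist 0.3
```

In contact. I'll release, rise and pull back.

carry_out:
  plan:
    - {"dx": 0,"dy": 0,"dz": 0,"twist": 0,"fingers": 0.2}
    - {"dx": 0,"dy": 0,"dz": 0,"twist": 0,"fingers": -0.4}
    - {"dx": 0,"dy": 0,"dz": 0,"twist": 0,"fingers": -1}
    - {"dx": 0,"dy": 0,"dz": 0,"twist": 0,"fingers": -1}
    - {"dx": 0,"dy": 0,"dz": 0,"twist": 0,"fingers": -1}

```text
clock: 25.08
eef_pos: [0.6365, 0.1171, 0.0576]
tool_rot: [0.674, 0.738, 0.0, 0.0]
ft_force: [-0.7, -0.2, -0.8]
grip_width: 0.0851
grasp_force: 0.0
```

carry_out:
  plan:
    - {"dx": 0,"dy": 0,"dz": -15,"twist": 0,"fingers": -1}
    - {"dx": 0,"dy": 0,"dz": -40,"twist": 0,"fingers": -1}
    - {"dx": 0,"dy": 0,"dz": -68,"twist": 0,"fingers": -1}
    - {"dx": 0,"dy": 0,"dz": -96,"twist": 0,"fingers": -1}
    - {"dx": 0,"dy": 0,"dz": -115,"twist": 0,"fingers": -1}

```text
clock: 25.5
eef_pos: [0.6373, 0.1172, 0.1756]
tool_rot: [0.674, 0.738, 0.001, 0.001]
ft_force: [0.7, -0.1, 0.2]
grip_width: 0.0852
grasp_force: 0.0
```

carry_out:
  plan:
    - {"dx": 0,"dy": -30,"dz": -10,"twist": 0,"fingers": -1}
    - {"dx": 20,"dy": -65,"dz": -20,"twist": 0,"fingers": -1}
    - {"dx": 40,"dy": -100,"dz": -20,"twist": 0,"fingers": -1}
    - {"dx": 60,"dy": -135,"dz": -20,"twist": 0,"fingers": -1}
    - {"dx": 80,"dy": -165,"dz": -20,"twist": 0,"fingers": -1}

```text
clock: 25.92
eef_pos: [0.4627, 0.1819, 0.1929]
tool_rot: [0.675, 0.738, 0.0, -0.0]
ft_force: [-0.6, 0.7, -0.1]
grip_width: 0.0854
grasp_force: 0.0
```

carry_out:
  plan:
    - {"dx": 15,"dy": -30,"dz": 0,"twist": 0,"fingers": -1}
    - {"dx": 30,"dy": -55,"dz": 0,"twist": 0,"fingers": -1}
    - {"dx": 40,"dy": -65,"dz": 0,"twist": 0,"fingers": -1}
    - {"dx": 40,"dy": -65,"dz": 0,"twist": 0,"fingers": -1}
    - {"dx": 40,"dy": -65,"dz": 0,"twist": 0,"fingers": -1}

```text
clock: 26.33
eef_pos: [0.3964, 0.2162, 0.193]
tool_rot: [0.674, 0.739, 0.001, 0.0]
ft_force: [-0.8, 0.2, -0.6]
grip_width: 0.0856
grasp_force: 0.0
```

```bash
python3 - <<'E'
from h import *
H={'a':.112,'b':.090,'c':.068,'d':.046}
T={'top':dict(a=(.6554,-.1366),b=(.6485,-.0521),c=(.6412,.0325),d=(.6345,.1169)),'scene':dict(a=(.6584,-.1364),b=(.6512,-.0522),c=(.6443,.0324),d=(.6374,.1166))}
for n in('scene','top'):
    c=camera(n); save(n+'9',c)
    hsv=cv2.cvtColor(c['image'],cv2.COLOR_RGB2HSV); m=cv2.inRange(hsv,(12,90,70),(30,255,255))
    for t in H:
        z=.043+H[t]-.002; q=proj(c,[*T[n][t],z]).round().astype(int); r=13
        w=np.zeros_like(m); cv2.circle(w,tuple(int(v) for v in q),r,255,-1); w&=m
        k,l,st,ce=cv2.connectedComponentsWithStats(w); i=1+np.argmax(st[1:,4])
        print(n,t,st[i][4],'offset mm',((ray(c,*ce[i],z)-T[n][t])*1000).round(1))
    v=(slice(110,320),slice(130,350)) if n=='scene' else (slice(80,200),slice(160,420))
    cv2.imwrite(f'pics/{n}9c.png',cv2.resize(c['image'][v][:,:,::-1],None,fx=2.8,fy=2.8))
E
```

```text
scene a 251 offset mm [-1.6 -1.6]
scene b 213 offset mm [-0.3 -1.7]
scene c 176 offset mm [-0.6 -0.9]
scene d 136 offset mm [-0.6 -1.4]
top a 467 offset mm [ 1.2 -0.1]
top b 355 offset mm [ 2.4 -0.2]
top c 255 offset mm [2.7 0.5]
top d 170 offset mm [ 2.7 -0.1]
```

View pics/scene9c.png

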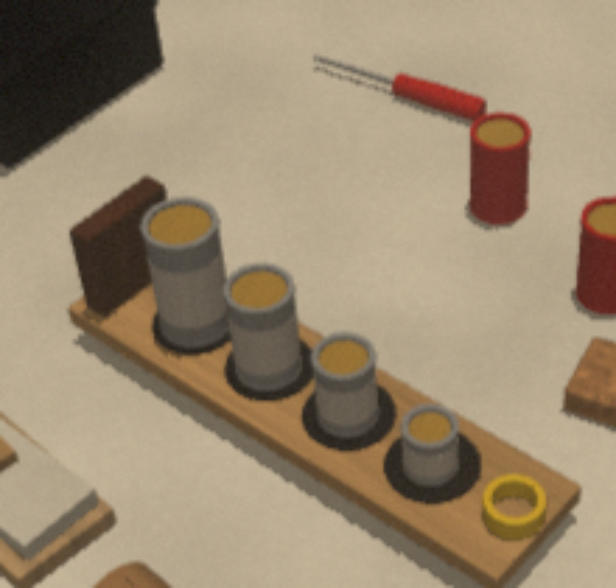

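View pics/top9c.png

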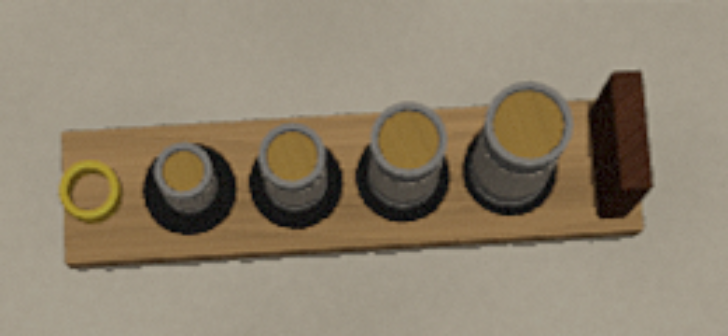

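Both pictures show the four tins upright on their discs, descending from the end block (in the scene crop: tin_4 at (185,275) down to tin_1 at (430,445)). Each is within about 3 mm of its disc centre, and the gripper is clear.

```bash
python3 -c "
from workcell import job_done
print(job_done())"
```

```text
the job is handed in; nothing more can be done
None
```

The four paint tins stand upright on discs a to d, tallest next to the end block and shortest farthest away, each within about 3 mm of its disc centre; the job was handed in at about 26 s on the robot clock.

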